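# Chill the chocolate mould

### The job

Take the tray of set chocolates by its black grip and slide it, nose first and kept level, under the chiller's clear cover until it is fully home against the back stop. Only then press the blue key and after it the green key on the grey control box, each right down and one at a time, and leave the tray home. Do not press the red key, and leave everything else on the table where it is.

Things in the scene. Friction and masses are not known exactly. Their poses are not given: they have to be found in the camera images.
- tray: The mould tray to move, loose, about 0.35 kg: aluminium plate 180 mm (its x) x 96 x 6 mm with a brown mould of twelve set chocolates on its front part (x = -14 to +88 mm, top 32 mm above the underside) and an upright black grip near its rear end. Origin: centre of the underside, on the table; +x points from the grip to the nose (the end that goes in first), z up.
- tray_grip (a point): Where to grip the tray: on the black grip, 50 mm above the tray's underside, 70 mm behind the tray's origin (tray x = -70 mm). The grip is an upright block 32 mm along the tray's x, 14 mm thick along its y, its top 65 mm above the underside; pinch it across its 14 mm thickness from above. Axes as the tray's.
- tray_nose (a point): Middle of the tray's nose edge, 90 mm ahead of its origin, 3 mm up. Axes as the tray's.
- chiller: White benchtop chiller, fixed, 190 mm wide. Origin: on the table in the middle of its mouth; +x points into it. A lane 105 mm deep, right on the table, runs from the mouth (x = 0) to the back stop under a clear cover (underside 46 mm, top 57 mm up). The lane is 112 mm wide; its first 25 mm flare out to about 135 mm. Behind the stop: fan housing 120 mm deep and tall.
- chiller_stop (a point): Middle of the lane's back stop, where the tray's nose ends up: 105 mm inside the mouth, 3 mm up. Axes as the chiller's. With the tray home its grip stands 55 mm in front of the mouth, outside the cover.
- console: Grey control box of the chiller, fixed, 200 mm (its x) x 70 mm x 45 mm tall, origin at the centre of its underside. It carries three round spring keys in a row along its x, 58 mm apart; which colour is in which place changes.
- key_blue_top (a point): Blue key (cold): centre of its top face, about 67 mm above the table when up; a round cap 34 mm across, pressed straight down, 6 mm travel, about 5 N to press fully.
- key_blue (a joint): Travel of the blue key: 0 up, 0.006 (m) fully pressed; it springs back.
- key_green_top (a point): Green key (start): centre of its top face, about 67 mm above the table when up; a round cap 34 mm across, pressed straight down, 6 mm travel, about 5 N to press fully.
- key_green (a joint): Travel of the green key: 0 up, 0.006 (m) fully pressed; it springs back.
- key_red_top (a point): Red key (alarm), not to be pressed: centre of its top face, about 67 mm above the table when up; a round cap 34 mm across, pressed straight down, 6 mm travel, about 5 N to press fully.
- key_red (a joint): Travel of the red key: 0 up, 0.006 (m) fully pressed; it springs back.
- tub: Bystander, loose: white tub with a white lid, 84 mm across, 85 mm tall; origin at the centre of its underside.
- jar: Bystander, loose: small amber glass jar with a yellow lid, 66 mm across, 75 mm tall; origin at the centre of its underside.
- mould: Bystander, loose: empty brown chocolate mould, 170 x 105 x 20 mm; origin at the centre of its underside.
- bowl: Bystander, loose: white bowl, 110 mm across, 50 mm tall; origin at the centre of its underside.
- cup: Bystander, loose: blue mug, 76 mm across, 90 mm tall; origin at the centre of its underside.
- spoon: Bystander, loose: spoon lying flat, 200 mm long; origin at mid-length on its underside.
Not all that is in view belongs to the job. What is shaped like the tray but orange or purple is not meant.

How it is judged:
By the outcome, as a careful person would: the job done as asked, in the order asked, and still so for the second after the job is handed in, with the robot touching nothing.
It also fails if it takes over 54 s, if anything falls off the work surface, if the arm or the gripper's body presses on something with over 40 N, if the wrist force passes 120 N, or if a joint passes its speed limit or range.

### The arm

A 6-joint arm with a two-finger parallel gripper is mounted at the origin on the work surface. World frame = base frame: x ahead of the robot, y to its left, z up, the work surface at z = 0. Lengths are in mm, angles in rad, forces in N, time in s.
With the tool pointing down it reaches from about 350 to 775 mm from the base axis. Payload 7.3 kg.
Tool frame: the origin (TCP) lies on the centre line of the jaws, within the pads' length; the fingertips stand 22 mm ahead of it and the grasp point (between the pads) lies 3 mm ahead of it; z points along the fingers, y is the direction in which the jaws open and shut (so a half turn about z gives the same grasp; the last joint's range is limited). The gripper opens to 92 mm and grips with 3 to 60 N. Pads are 19 mm wide; open, the fingers measure 130 mm over their backs; the gripper's body (75 mm by 190 mm) begins 47 mm behind the grasp point.
Start: joints at [0.968, 0.342, 1.524, -0, 1.275, -0.146], TCP at [231.554, 471.196, 248.741] pointing down, gripper open.
Joint ranges: [-2.53, 2.53], [-0.77, 2.02], [0.04, 2.7], [-1, 4.14], [0.28, 2.66], [-3.11, 3.11]. Speed limits (rad/s): [2.57, 2.57, 3.14, 3.14, 3.14, 3.14].

### API

Orientations are given as [roll, pitch, yaw] about the fixed x, y, z axes, in that order (R = Rz(yaw) Ry(pitch) Rx(roll)).
In Python, from plant import bot gives the robot as it stands.
- The arm moves only by the tool play_rows, never from a script. Its argument "moves" is one flat list of numbers, 5 for each row, row after row: the closure in counts, from 0 (fully open) to 255 (shut), then the shift along the tool's x, y, z in mm, then the turn about the tool's z in degrees. A call has 1 to 8 rows; each row is the pose to reach, as a shift and turn from the pose commanded when the call began, along the tool's axes at that moment; what a row does not reach only later rows make up. A row lasts 1/12 s, in which the tool goes at most 41.7 mm and 7.16 degrees, less where a joint would pass 70% of its speed; a pose out of reach is approached as far as the arm can. A call with a gripper value outside its range is refused whole. The fingers move at their own pace and stop on an object; the grip force is fixed at half the most. Time passes only in rows, so rows that repeat a pose let the fingers close. It gives the time, the measured TCP pose, the force and the opening at its end, in the units of the state.
- bot.get_obs(): the state, without advancing time (a new reading comes with each control period).
- bot.capture(name): name is "scene" or "top" or "wrist"; returns a dict with "color" (400x640x3 uint8, red, green, blue), "fx", "fy", "cx", "cy" (pixels), "k1" (the pictures are not rectified: a ray, as slopes to the right and down, at radius r is drawn at 1 + k1 r^2 times it, then the intrinsics apply), "world_to_cam" (4x4, takes a point from world to camera coordinates); the wrist camera has in their place "T_tool_cam" (4x4, takes a point from camera to tool coordinates, whose origin is the TCP and whose axes are the flange's). Camera axes: x right, y down, z forward; pixel columns grow to the right and rows downward; lengths in mm; the calibration is good to about 2 mm. A picture is of the moment at which its call begins: read the wrist's pose just before it. There is no depth.
- bot.close_job(): hands the job in, once; it reports no verdict.
The state is a dict: "time": time; "joint_positions": joint angles; "dq": joint speeds; "tau": joint torques, N m; "tool_pos": TCP position; "tcp_rot": TCP orientation; "contact_force": force on the tool from outside, world axes, zero at the start; "moment": the same for the moment, N m; "grip_width": finger opening in mm.
Only numpy, scipy, OpenCV 4.12 (cv2) and the standard library are available. Lean on these libraries where they do the work, as an engineer would, in place of code of your own. Each camera call takes 0.05 s, during which the arm holds its last target.

## Working session

There is one attempt and no reset: what is moved stays moved. The work goes in short steps, Python scripts to look and compute and a tool call to move; the robot and the scene stay as the last step left them, time stands still between calls to the robot, and variables do not carry over. Pictures are saved under pics/ and viewed, and the job is handed in when it is done.

Besides the shell and the picture viewer there is one more tool, called after "Emit:" by a JSON object that holds its "name" and its "arguments". play_rows: Moves the arm, as the interface text tells. Its arguments: {"type":"object","properties":{"moves":{"type":"array","items":{"type":"number"}}},"required":["moves"]}

```bash
ls; mkdir -p pics
cat > h.py <<'E'
import numpy as np, cv2, pickle
from plant import bot
def cap(n):
    o=bot.get_obs(); c=bot.capture(n); c['obs']=o; pickle.dump(c,open(f'{n}.pkl','wb')); return c
def save(img,fn,s=1): cv2.imwrite('pics/'+fn,cv2.resize(img[...,::-1],None,fx=s,fy=s,interpolation=cv2.INTER_CUBIC))
E
python3 - <<'E'
from h import *
print(bot.get_obs())
for n in('scene','top','wrist'):
    c=cap(n); save(c['color'],n+'0.png',1.25); print({k:v for k,v in c.items() if k not in('color','obs')})
E
```

```text
pics
{'time': 0.0, 'joint_positions': array([ 9.68019423e-01,  3.42728329e-01,  1.52500440e+00, -6.62521345e-06,
        1.27537100e+00, -1.46002239e-01]), 'dq': array([-0.00071143,  0.00127664, -0.00054876, -0.00022882,  0.00102052,
        0.00122617]), 'tau': array([-6.76736581e-04, -4.31236053e+01, -2.44217098e+01,  7.17036752e-02,
        5.60185465e-02, -1.33010640e-04]), 'tool_pos': array([231.3305664 , 470.88530141, 248.04641827]), 'tcp_rot': array([-3.14009673e+00, -2.13570119e-04,  2.68481976e+00]), 'contact_force': array([ 0.3069013 ,  0.09186289, -0.26920571]), 'moment': array([-0.00310547, -0.04863654,  0.00625734]), 'grip_width': 91.82132169173184}
{'fx': 370.15254014197853, 'fy': 370.15254014197853, 'cx': 322.24162986421265, 'cy': 200.44492931285862, 'k1': 0.014757547610941965, 'world_to_cam': array([[-4.90186119e-01,  8.71453131e-01, -1.69413473e-02,
         1.93394418e+02],
       [ 6.83447109e-01,  3.72226110e-01, -6.27971155e-01,
        -2.85863154e+02],
       [-5.40941417e-01, -3.19401258e-01, -7.78052196e-01,
         1.42215832e+03],
       [ 0.00000000e+00, 
[... 341 characters left out ...]
1398629e-01,
         4.90077537e+02],
       [ 1.91464178e-01, -3.09259948e-03, -9.81494730e-01,
         1.11892727e+03],
       [ 0.00000000e+00,  0.00000000e+00,  0.00000000e+00,
         1.00000000e+00]])}
{'fx': 296.36336607357504, 'fy': 296.36336607357504, 'cx': 319.10099830525905, 'cy': 199.01783917752124, 'k1': -0.042910814907733345, 'T_tool_cam': array([[ 1.23915592e-03, -9.65368410e-01, -2.60887520e-01,
         6.93014083e+01],
       [ 9.99998671e-01,  1.47259085e-03, -6.99299125e-04,
        -6.19523233e-01],
       [ 1.05926186e-03, -2.60886306e-01,  9.65368952e-01,
        -1.37160239e+02],
       [ 0.00000000e+00,  0.00000000e+00,  0.00000000e+00,
         1.00000000e+00]])}
```

View pics/scene0.png

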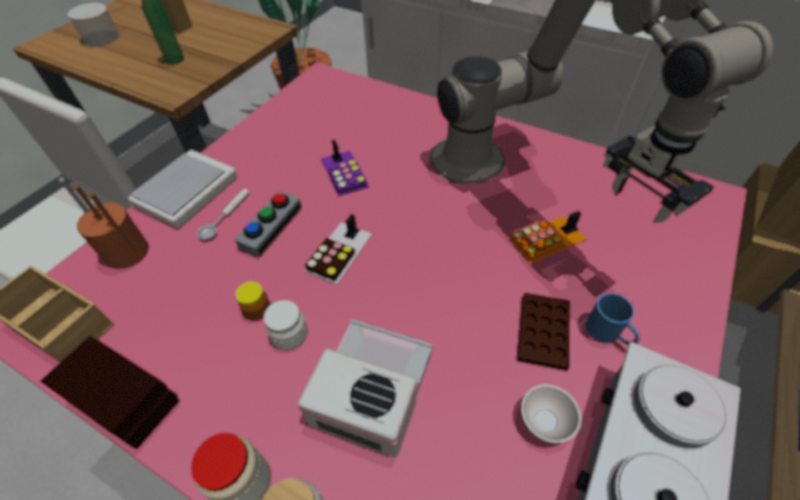

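View pics/top0.png

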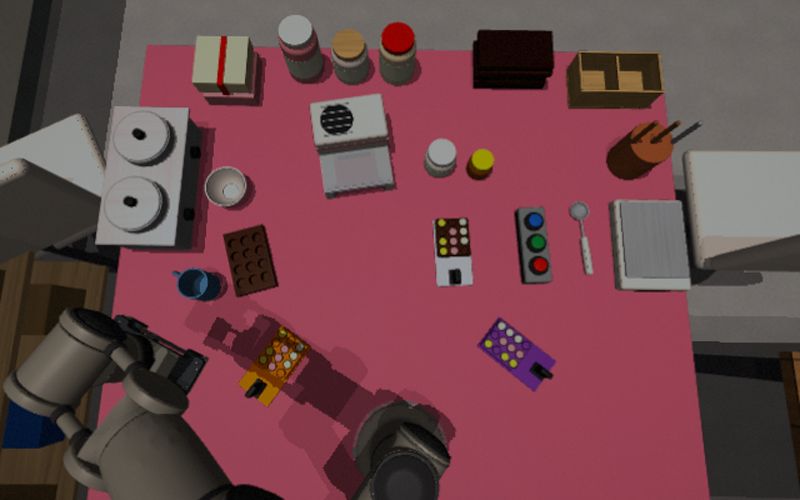

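View pics/wrist0.png

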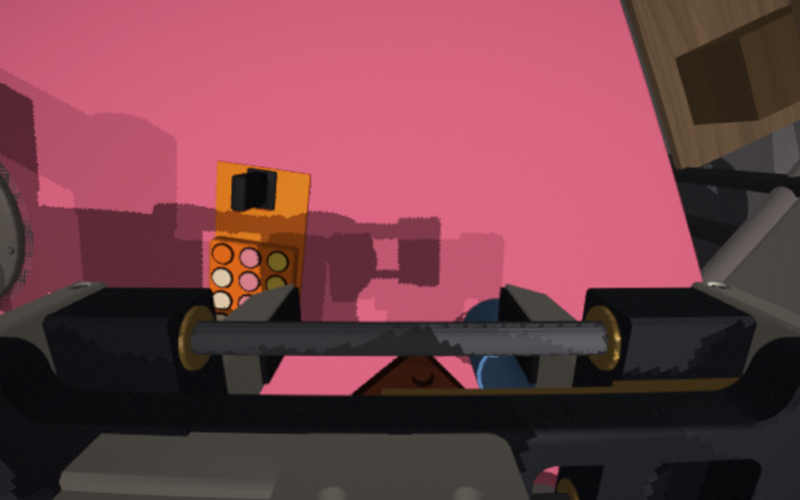

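Candidates (top picture, 800 px wide): the aluminium tray with brown mould at (453,250), the orange one at (273,365), the purple one at (517,352), and the empty mould at (250,260). By the description I choose the aluminium one at (453,250) and check it in a crop.

Run:
```python
from h import *
c=pickle.load(open('top.pkl','rb'))['color']
save(c[155:245,330:450],'crop_t.png',6)   # tray+console
save(c[65:165,240:340],'crop_c.png',6)
s=pickle.load(open('scene.pkl','rb'))['color']
save(s[140:240,180:305],'crop_s.png',6)
save(s[250:365,235:350],'crop_sc.png',5)
```

```text
(no output)
```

View pics/crop_t.png

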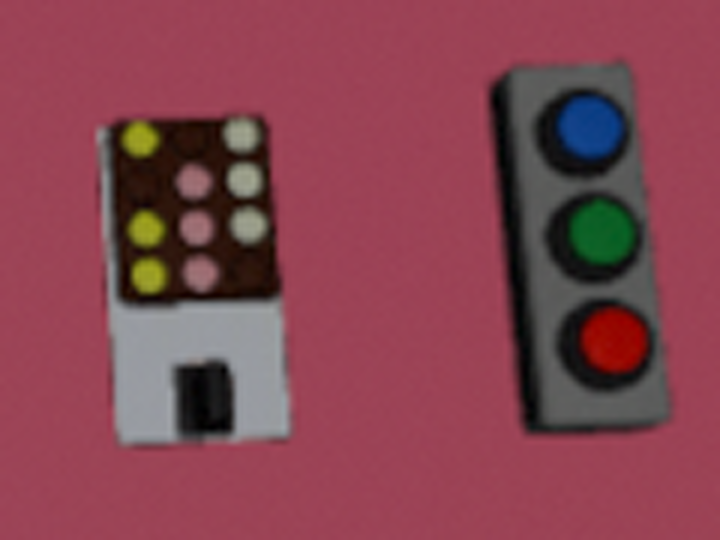

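View pics/crop_c.png

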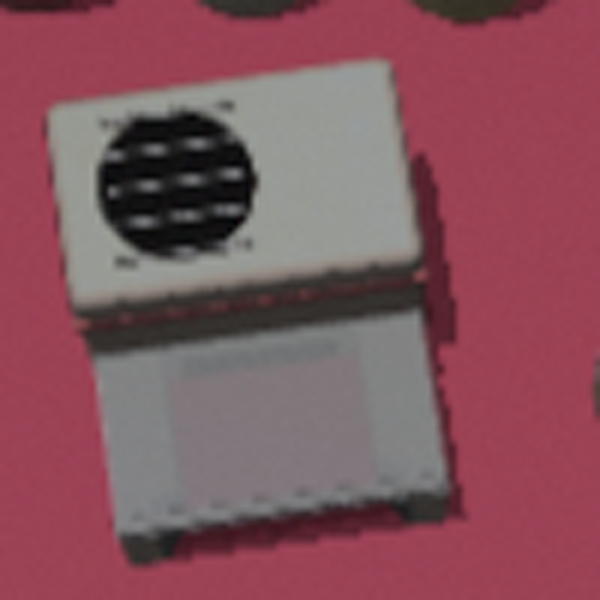

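View pics/crop_s.png

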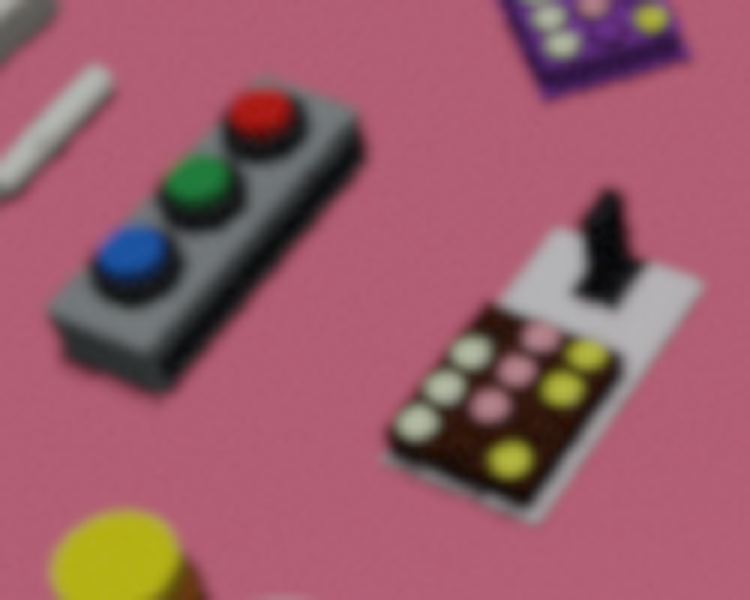

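View pics/crop_sc.png

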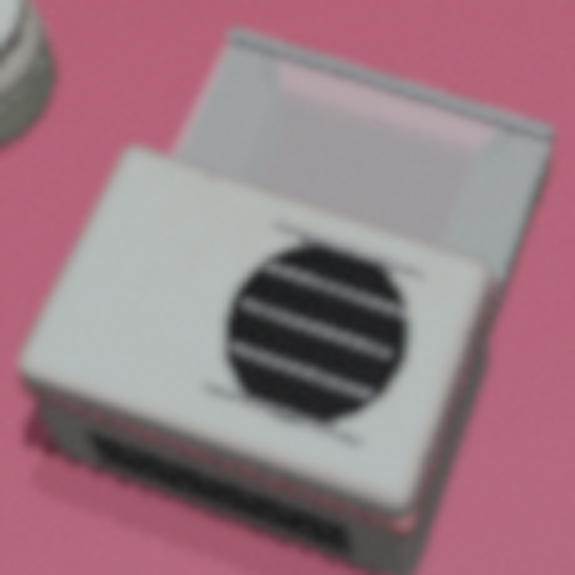

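```bash
cat >> h.py <<'E'
from scipy.optimize import least_squares
def KD(c): return np.array([[c['fx'],0,c['cx']],[0,c['fy'],c['cy']],[0,0,1]]),np.array([c['k1'],0,0,0,0.])
def T_wc(c):
    if 'world_to_cam' in c: return c['world_to_cam']
    from scipy.spatial.transform import Rotation as R
    T=np.eye(4); T[:3,:3]=R.from_euler('xyz',c['obs']['tcp_rot']).as_matrix(); T[:3,3]=c['obs']['tool_pos']
    return np.linalg.inv(T@c['T_tool_cam'])
def proj(c,P):
    K,D=KD(c);T=T_wc(c)
    return cv2.projectPoints(np.atleast_2d(np.asarray(P,float)),cv2.Rodrigues(T[:3,:3])[0],T[:3,3],K,D)[0][:,0]
def back(c,uv,z):
    K,D=KD(c);T=T_wc(c); n=cv2.undistortPoints(np.array([[uv]],float),K,D)[0,0]
    d=T[:3,:3].T@np.array([n[0],n[1],1]); o=-T[:3,:3].T@T[:3,3]; return o+d*(z-o[2])/d[2]
def pose(p,L):
    L=np.asarray(L,float); c,s=np.cos(p[2]),np.sin(p[2])
    return np.c_[p[0]+c*L[:,0]-s*L[:,1],p[1]+s*L[:,0]+c*L[:,1],L[:,2]]
def fit(obs,p0):  # obs: list (cam, local pts, pix)
    f=lambda p:np.concatenate([(proj(c,pose(p,L))-np.asarray(x)).ravel() for c,L,x in obs])
    r=least_squares(f,p0,loss='soft_l1'); return r.x,f(r.x).reshape(-1,2)
def cr(p,o,s): return (np.asarray(p,float)+.5)/s-.5+np.array(o)
E
python3 - <<'E'
from h import *
t=pickle.load(open('top.pkl','rb'));s=pickle.load(open('scene.pkl','rb'))
np.set_printoptions(precision=2,suppress=True)
a=cr([(118,443),(291,438),(100,127)],(330,155),6); b=cr([(705,287),(557,228),(540,524),(385,460)],(180,140),6)
L=[(-90,48,6),(-90,-48,6),(90,48,6),(90,-48,6)]
for ob in([(t,L[:3],a)],[(s,[L[0],L[1],L[2],L[3]],b)],[(t,L[:3],a),(s,[L[0],L[1],L[2],L[3]],b)]): print('tray',fit(ob,[500,-150,0]))
for n,i,j in(('b',(592,127),(134,252)),('g',(604,231),(200,181)),('r',(615,341),(263,112))):
    print(n,back(t,cr(i,(330,155),6),67),back(s,cr(j,(180,140),6),67))
a=cr([(115,535),(448,490),(50,105),(388,60)],(240,65),6);b=cr([(552,130),(233,30),(22,370),(400,505)],(235,250),5)
La=[(0,95,57),(0,-95,57),(225,95,120),(225,-95,120)];Lb=[(0,95,57),(0,-95,57),(225,-95,120),(225,95,120)]
for q in(2,4):print('chill',fit([(t,La[:q],a[:q])],[700,50,0.1]),fit([(s,Lb[:2],b[:2])],[700,50,.1]),fit([(t,La[:q],a[:q]),(s,Lb[:2],b[:2])],[700,50,0.1]))
for p in a[:2]:print(back(t,p,57))
for p in b[:2]:print(back(s,p,57))
E
```

```text
tray (array([ 496.44, -135.15,    0.05]), array([[-0.16,  0.19],
       [ 0.2 ,  0.05],
       [-0.04, -0.26]]))
tray (array([ 497.64, -130.24,    0.06]), array([[ 0.44, -0.8 ],
       [ 0.09,  0.05],
       [ 0.08,  0.25],
       [-0.65,  0.2 ]]))
tray (array([ 496.87, -132.21,    0.06]), array([[-0.6 ,  0.26],
       [-0.27, -0.35],
       [-1.32, -0.16],
       [ 0.06, -1.17],
       [-0.26, -0.3 ],
       [-0.31, -0.18],
       [-1.01, -0.22]]))
b [ 570.83 -339.48   67.  ] [ 573.85 -331.95   67.  ]
g [ 514.11 -343.15   67.  ] [ 517.17 -334.92   67.  ]
r [ 455.25 -346.04   67.  ] [ 459.34 -338.51   67.  ]
chill (array([653.49, 117.08,   0.16]), array([[-1.06,  0.09],
       [ 1.07, -0.11]])) (array([657.98, 118.83,   0.17]), array([[ 1.45,  0.3 ],
       [-1.71, -0.47]])) (array([655.4 , 118.45, -12.41]), array([[-1.45, -0.44],
       [ 0.66, -0.71],
       [ 1.63, -0.14],
       [-1.11, -1.63]]))
chill (array([651.87, 116.76,   0.16]), array([[-0.96,  0.72],
       [ 1.14,  0.2 ],
       [-1.26, -0.36],
       [ 1.09, -0.6 ]])) (array([657.98, 118.83,   0.17]), array([[ 1.45,  0.3 ],
       [-1.71, -0.47]])) (array([653.71, 118.31,   0.16]), array([[-1.43,  0.03],
       [ 0.7 , -0.2 ],
       [-1.37, -1.08],
       [ 0.99, -1.04],
       [ 1.86, -0.65],
       [-0.8 , -2.16]]))
[639.13 207.51  57.  ]
[667.75  26.74  57.  ]
[642.94 208.76  57.  ]
[673.06  30.09  57.  ]
```

The crop confirms it: aluminium plate, brown mould, black grip at the near end, with the keys in the order blue, green, red from far to near. Next I move above the tray for a closer look.

```bash
cat >> h.py <<'E'
from scipy.spatial.transform import Rotation as Rot
def rel(pos,yaw,base=None):
    """shift in tool axes / turn deg from base (cmd pose pos,yaw) to target; default measured"""
    o=bot.get_obs()
    p,y=(o['tool_pos'],o['tcp_rot'][2]) if base is None else (np.array(base[:3],float),base[3])
    R=Rot.from_euler('xyz',[np.pi,0,y]).as_matrix()
    d=(yaw-y+np.pi)%(2*np.pi)-np.pi
    return np.round(np.r_[R.T@(np.array(pos,float)-p),-np.degrees(d)],2)
E
python3 - <<'E'
from h import *
b=(231.55,471.2,248.74,2.6849)
print(rel((400,300,248),3.197,b),rel((470,150,248),3.197,b), rel((427,-136,230),3.197,b))
E
```

```text
[-226.68  -79.37    0.74  -29.34] [-355.66 -183.13    0.74  -29.34] [-443.18 -458.78   18.74  -29.34]
```

Emit:
{"name": "play_rows", "arguments": {"moves": [0, -227, -79, 0, -29.3, 0, -227, -79, 0, -29.3, 0, -227, -79, 0, -29.3, 0, -227, -79, 0, -29.3, 0, -227, -79, 0, -29.3, 0, -227, -79, 0, -29.3, 0, -356, -183, 0, -29.3, 0, -356, -183, 0, -29.3]}}

```text
time: 0.82
tool_pos: [430.9, 230.6, 248.4]
tcp_rot: [-3.142, -0.0, -3.087]
contact_force: [1.8, 1.0, -0.1]
grip_width: 91.8
```

Run:
```python
from h import *
o=bot.get_obs();print(o['time'],o['tool_pos'],o['tcp_rot'],rel((410,-136,230),3.197))
```

```text
0.8167 [430.93943079 230.61137835 248.38342156] [-3.14156635e+00 -3.80018640e-04 -3.08680571e+00] [ 4.0980e+01 -3.6491e+02  1.8380e+01 -4.0000e-02]
```

Emit:
{"name": "play_rows", "arguments": {"moves": [0, 0, -112, 0, 0, 0, 0, -112, 0, 0, 0, 0, -112, 0, 0, 0, 0, -112, 0, 0]}}

```text
time: 1.15
tool_pos: [436.4, 116.1, 248.5]
tcp_rot: [-3.14, -0.001, -3.092]
contact_force: [0.2, -0.0, 0.7]
grip_width: 91.8
```

Run:
```python
from h import *
c=cap('wrist');save(c['color'],'w1.png',1.25);o=c['obs'];print(o['time'],o['tool_pos'],o['tcp_rot'],rel((410,-136,230),3.197))
pickle.dump(c,open('w1.pkl','wb'))
```

```text
1.15 [436.35735571 116.10589902 248.54322081] [-3.13987021e+00 -5.91192474e-04 -3.09177398e+00] [  38.98 -252.64   18.65   -0.31]
```

View pics/w1.png

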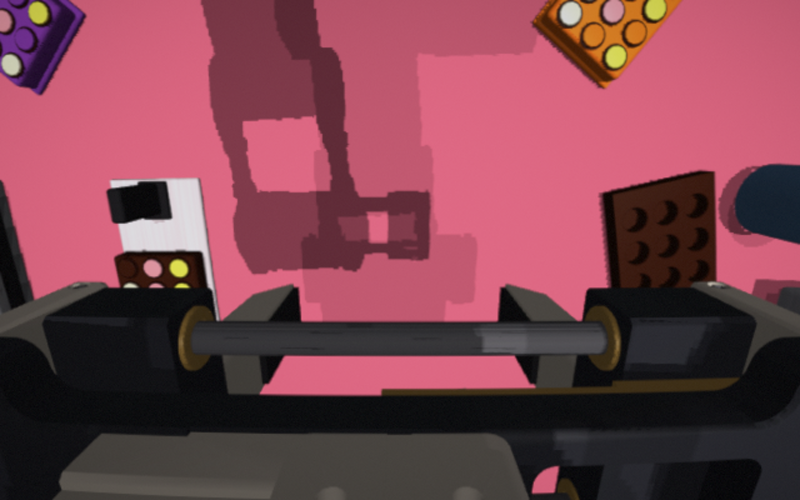

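The wrist camera faces the robot side here. I turn the tool half a turn so it looks ahead over the tray nose and the chiller mouth.

Emit:
{"name": "play_rows", "arguments": {"moves": [0, -40, 0, 0, 7.1, 0, -80, 0, 0, 14.2, 0, -104, 0, 0, 21.3, 0, -104, 0, 0, 28.4, 0, -104, 0, 0, 35.5, 0, -104, 0, 0, 42.6, 0, -104, 0, 0, 49.7, 0, -104, 0, 0, 56.8]}}

```text
time: 1.87
tool_pos: [539.8, 127.8, 248.3]
tcp_rot: [-3.141, -0.001, 2.2]
contact_force: [0.7, -0.6, -0.2]
grip_width: 91.7
```

Emit:
{"name": "play_rows", "arguments": {"moves": [0, 0, 0, 0, 7.1, 0, 0, 0, 0, 14.2, 0, 0, 0, 0, 21.3, 0, 0, 0, 0, 28.4, 0, 0, 0, 0, 35.5, 0, 0, 0, 0, 42.6, 0, 0, 0, 0, 49.7, 0, 0, 0, 0, 56.8]}}

```text
time: 2.53
tool_pos: [539.8, 127.8, 248.4]
tcp_rot: [-3.141, -0.0, 1.209]
contact_force: [-0.5, -0.3, 0.6]
grip_width: 91.8
```

Emit:
{"name": "play_rows", "arguments": {"moves": [0, 0, 0, 0, 7.1, 0, 0, 0, 0, 14.2, 0, 0, 0, 0, 21.3, 0, 0, 0, 0, 28.4, 0, 0, 0, 0, 35.5, 0, 0, 0, 0, 42.6, 0, 0, 0, 0, 49.7, 0, 0, 0, 0, 56.8, 0, 0, 0, 0, 56.8]}}

```text
$.moves: bad value
```

Run:
```python
from h import *
c=cap('wrist');save(c['color'],'w2.png',1.25);o=c['obs'];print(o['time'],o['joint_positions'],o['tool_pos'],o['tcp_rot'])
pickle.dump(c,open('w2.pkl','wb'))
```

```text
2.5333 [9.39594335e-02 3.97087508e-01 1.44130968e+00 5.90591308e-04
 1.30368535e+00 4.55772584e-01] [539.80641066 127.77758961 248.41408175] [-3.14090203e+00 -2.95780926e-04  1.20882705e+00]
```

View pics/w2.png

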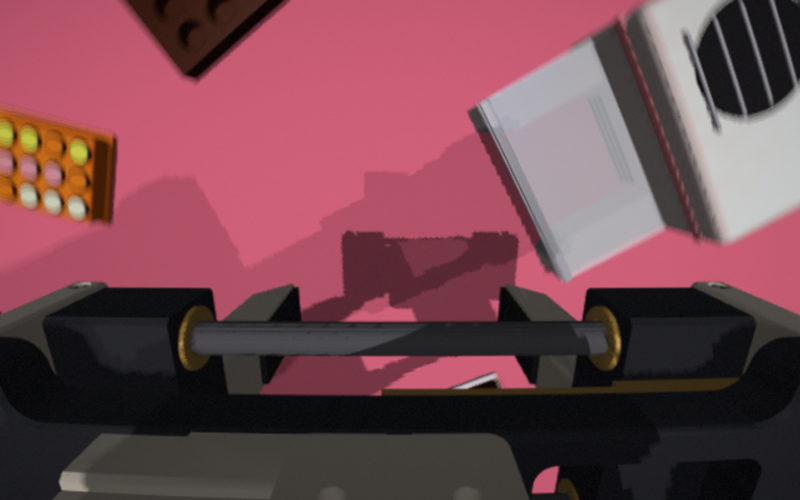

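Emit:
{"name": "play_rows", "arguments": {"moves": [0, 0, 0, 0, 7.1, 0, 0, 0, 0, 14.2, 0, 0, 0, 0, 21.3, 0, 0, 0, 0, 28.4, 0, 0, 0, 0, 35.5, 0, 0, 0, 0, 42.6, 0, 0, 0, 0, 49.7, 0, 0, 0, 0, 56.8]}}

```text
time: 3.25
tool_pos: [539.9, 127.4, 248.5]
tcp_rot: [-3.141, 0.0, 0.22]
contact_force: [-0.1, 0.4, -0.6]
grip_width: 91.9
```

Emit:
{"name": "play_rows", "arguments": {"moves": [0, 0, 0, 0, 3.3, 0, 0, 0, 0, 3.3, 0, 0, 0, 0, 3.3]}}

```text
time: 3.5
tool_pos: [539.9, 127.1, 248.5]
tcp_rot: [-3.141, 0.0, 0.169]
contact_force: [0.8, 0.3, -0.4]
grip_width: 91.7
```

Run:
```python
from h import *
c=cap('wrist');save(c['color'],'w3.png',1.25);o=c['obs'];print(o['time'],o['joint_positions'],o['tool_pos'],o['tcp_rot'])
pickle.dump(c,open('w3.pkl','wb'))
```

```text
3.5 [9.28831052e-02 3.96774899e-01 1.44143862e+00 3.33633861e-04
 1.30366175e+00 1.49410733e+00] [539.89277341 127.11806906 248.54018382] [-3.14125017e+00  2.57146331e-04  1.69484036e-01]
```

View pics/w3.png

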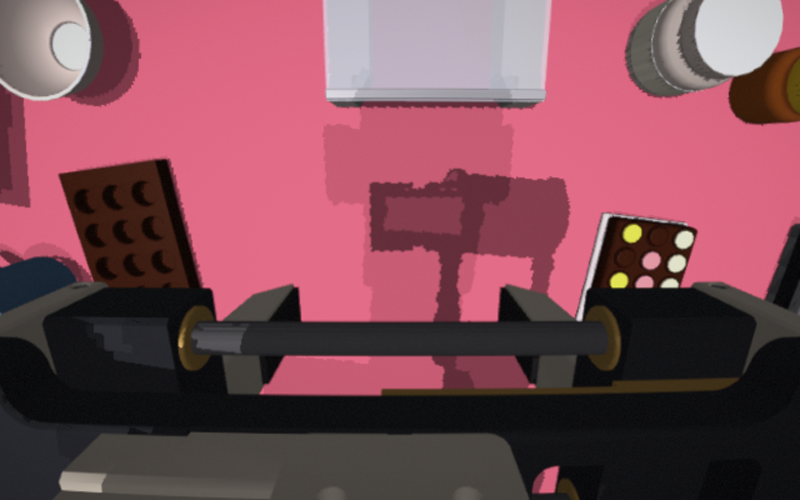

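Now the chiller mouth is seen square-on at about (437,98). I zoom in on it.

Run:
```python
from h import *
c=pickle.load(open('w3.pkl','rb'))
save(c['color'][0:95,245:455],'w3c.png',3.8)
```

```text
(no output)
```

View pics/w3c.png

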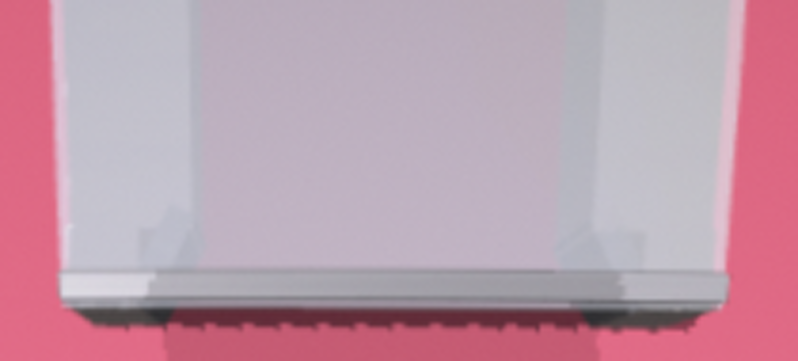

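Run:
```python
from h import *
np.set_printoptions(precision=2,suppress=True)
c=pickle.load(open('w3.pkl','rb'))
P=lambda u,z:back(c,cr(u,(245,0),3.8),z)
l,r=P((58,270),57),P((729,270),57)
print(l,r,np.linalg.norm(l-r),(l+r)/2,np.arctan2(-(r-l)[0]*-1,-(r-l)[1]), )
l,r=P((62,300),46),P((727,302),46);print(l,r,(l+r)/2,np.linalg.norm(l-r))
for z in(0,46):
  print(z,P((202,235),z),P((563,235),z),P((190,50),z),P((570,50),z), P((148,303),z),P((612,303),z))
t=pickle.load(open('top.pkl','rb'));s=pickle.load(open('scene.pkl','rb'))
# mouth pts in top at z=57 w/ own pose
```

```text
[647.12 206.67  57.  ] [679.03  25.61  57.  ] 183.85005446199534 [663.07 116.14  57.  ] 0.17443630867663276
[640.62 206.84  46.  ] [672.92  20.21  46.  ] [656.77 113.52  46.  ] 189.4050312513759
0 [671.7  174.66   0.  ] [691.64  61.4    0.  ] [724.03 186.61   0.  ] [744.5   71.16   0.  ] [648.55 188.65   0.  ] [674.44  41.13   0.  ]
46 [664.24 170.29  46.  ] [681.8   70.54  46.  ] [710.33 180.81  46.  ] [728.36  79.14  46.  ] [643.85 182.62  46.  ] [666.65  52.69  46.  ]
```

Run:
```python
from h import *
print(rel((390,-136,240),.055))
```

```text
[-191.99  233.98    8.56    6.53]
```

Emit:
{"name": "play_rows", "arguments": {"moves": [0, -192, 234, 8, 6.5, 0, -192, 234, 8, 6.5, 0, -192, 234, 8, 6.5, 0, -192, 234, 8, 6.5, 0, -192, 234, 8, 6.5, 0, -192, 234, 8, 6.5, 0, -192, 234, 8, 6.5, 0, -192, 234, 8, 6.5]}}

```text
time: 4.22
tool_pos: [386.6, -139.4, 240.7]
tcp_rot: [3.14, 0.001, 0.051]
contact_force: [1.3, 0.8, -0.1]
grip_width: 91.7
```

Emit:
{"name": "play_rows", "arguments": {"moves": [0, 0, 0, 0, 0, 0, 0, 0, 0, 0]}}

```text
time: 4.38
tool_pos: [389.0, -136.3, 240.9]
tcp_rot: [-3.141, -0.001, 0.051]
contact_force: [-0.2, 0.5, -0.2]
grip_width: 92.0
```

Run:
```python
from h import *
c=cap('wrist');save(c['color'],'w4.png',1.25);o=c['obs'];print(o['time'],o['tool_pos'],o['tcp_rot'])
pickle.dump(c,open('w4.pkl','wb'))
```

```text
4.3833 [ 389.02151406 -136.27030826  240.88075764] [-3.14131368e+00 -6.53757724e-04  5.07546233e-02]
```

View pics/w4.png

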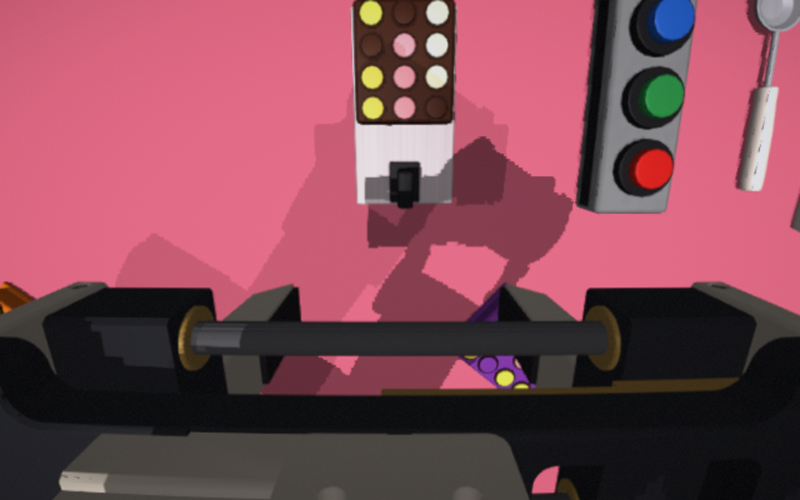

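Run:
```python
from h import *
c=pickle.load(open('w4.pkl','rb'))
save(c['color'][90:175,270:380],'w4c.png',7)
```

```text
(no output)
```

View pics/w4c.png

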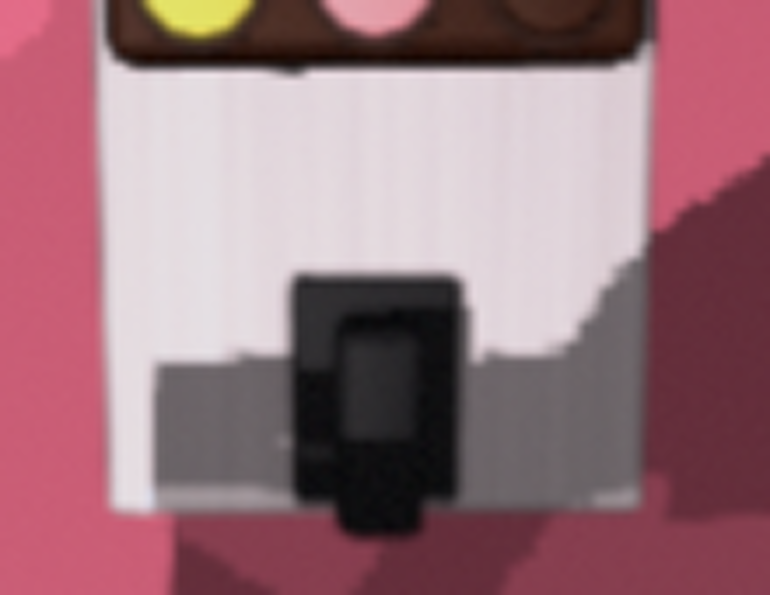

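Run:
```python
from h import *
np.set_printoptions(precision=2,suppress=True)
c=pickle.load(open('w4.pkl','rb'))
P=lambda u,z:back(c,cr(u,(270,90),7),z)
l,r,lf,rf=[P(u,6) for u in((110,512),(640,511),(97,20),(655,20))]
print(l,r,np.linalg.norm(l-r),(l+r)/2,'yaw',np.arctan2((r-l)[0],-(r-l)[1]))
print(lf,rf,np.arctan2(*(lf-l)[1::-1]),np.arctan2(*(rf-r)[1::-1]),np.arctan2(*((lf+rf)/2-(l+r)/2)[1::-1]))
g=P((378,430),65);print('grip',g, P((378,327),65),P((378,535),65))
for n,u in (('b',(671,20)),('g',(661,97)),('r',(651,169))): print(n,back(c,np.array(u)/1.25,67))
```

```text
[404.13 -94.1    6.  ] [ 409.27 -189.39    6.  ] 95.42492814757165 [ 406.7  -141.75    6.  ] yaw 0.053912941269840295
[488.24 -89.81   6.  ] [ 493.23 -184.74    6.  ] 0.05100117089834985 0.0553888746759033 0.05319325857546221
grip [ 427.25 -140.22   65.  ] [ 442.4  -139.37   65.  ] [ 411.42 -141.1    65.  ]
b [ 569.64 -339.23   67.  ]
g [ 512.85 -342.58   67.  ]
r [ 455.75 -346.27   67.  ]
```

Run:
```python
from h import *
print(rel((427,-140.4,53),.054))
```

```text
[ 3.7330e+01  6.7000e+00  1.8784e+02 -1.1000e-01]
```

Emit:
{"name": "play_rows", "arguments": {"moves": [0, 37.3, 6.0, 10, 0, 0, 37.3, 6, 50, 0, 0, 37.3, 6, 90, 0, 0, 37.3, 6, 120, 0, 0, 37.3, 6, 145, 0, 0, 37.3, 6, 160, 0, 0, 37.3, 6, 170, 0, 0, 37.3, 6, 170, 0]}}

```text
time: 5.1
tool_pos: [426.1, -138.0, 68.6]
tcp_rot: [-3.139, 0.004, 0.055]
contact_force: [-0.0, -0.2, 0.9]
grip_width: 92.0
```

Run:
```python
from h import *
o=bot.get_obs();print(o['tool_pos'],o['tcp_rot'],rel((427,-140.4,53),.054))
```

```text
[ 426.14862396 -138.00792807   68.60634233] [-3.13903579  0.00362119  0.05455302] [ 0.72  2.43 15.61  0.03]
```

Emit:
{"name": "play_rows", "arguments": {"moves": [0, 0.5, 1.0, 8, 0, 0, 0.5, 1.0, 16, 0, 0, 0.5, 1.0, 16, 0, 0, 0.5, 1, 16, 0]}}

```text
time: 5.43
tool_pos: [427.2, -140.9, 54.7]
tcp_rot: [-3.141, 0.0, 0.052]
contact_force: [-0.7, 0.7, 0.4]
grip_width: 92.0
```

Run:
```python
from h import *
o=bot.get_obs();print(o['tool_pos'],o['tcp_rot'],rel((427,-140.4,53),.054))
c=cap('wrist');save(c['color'],'w5.png',1.25)
```

```text
[ 427.19948792 -140.88704568   54.67877915] [-3.14137579e+00  8.38381988e-05  5.16394690e-02] [-0.17 -0.5   1.68 -0.14]
```

View pics/w5.png

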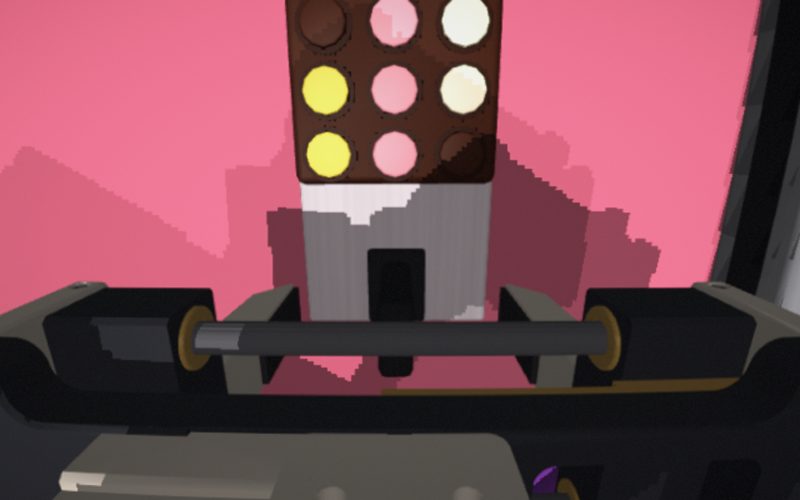

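Emit:
{"name": "play_rows", "arguments": {"moves": [100, 0, 0, 1.5, 0, 180, 0, 0, 1.5, 0, 220, 0, 0, 1.5, 0, 255, 0, 0, 1.5, 0, 255, 0, 0, 1.5, 0, 255, 0, 0, 1.5, 0, 255, 0, 0, 1.5, 0, 255, 0, 0, 1.5, 0]}}

```text
time: 6.15
tool_pos: [427.1, -141.1, 53.2]
tcp_rot: [-3.142, -0.0, 0.051]
contact_force: [0.4, -0.1, 0.6]
grip_width: 43.0
```

Emit:
{"name": "play_rows", "arguments": {"moves": [255, 0, 0, 0, 0, 255, 0, 0, 0, 0]}}

```text
time: 6.32
tool_pos: [427.1, -141.2, 53.2]
tcp_rot: [-3.142, -0.0, 0.051]
contact_force: [-0.5, 0.3, -0.3]
grip_width: 29.8
```

Run:
```python
from h import *
o=bot.get_obs();print(o['tool_pos'],o['tcp_rot'],o['contact_force'],o['moment'])
for n in 'x',:
  c=cap('top')
np.set_printoptions(precision=1,suppress=True)
s=pickle.load(open('scene.pkl','rb'))
for n,u in(('tub',(441,147)),('jar',(482,158))): print(n,back(c,np.array(u)/1.25,80))
m=np.array([656,115.]);y=.173;d=np.array([np.cos(y),np.sin(y)])
for a in(-55,-175,-205): print(a,m+a*d)
```

```text
[ 427.08357619 -141.15282326   53.20065673] [-3.14150175e+00 -5.14008416e-05  5.10005451e-02] [-0.46587595  0.27796088 -0.33321823] [-0.0536729   0.1487679  -0.01987707]
tub [759.7 -97.7  80. ]
jar [ 730.9 -204.2   80. ]
-55 [601.8 105.5]
-175 [483.6  84.9]
-205 [454.1  79.7]
```

Emit:
{"name": "play_rows", "arguments": {"moves": [255, 0, 0, 0, 0, 255, 0, 0, 0, 0, 255, 0, 0, 0, 0, 255, 0, 0, 0, 0, 255, 0, 0, 0, 0]}}

```text
time: 6.78
tool_pos: [427.0, -141.1, 53.2]
tcp_rot: [-3.141, 0.0, 0.051]
contact_force: [-0.6, 2.0, 1.0]
grip_width: 13.8
```

Run:
```python
from h import *
o=bot.get_obs();print(o['tool_pos'],o['tcp_rot'],o['contact_force'],o['moment'])
print(rel((458,80,53),.173))
```

```text
[ 427.01018997 -141.0606783    53.18662661] [-3.14136769e+00  1.02599356e-04  5.10208500e-02] [-0.63169581  1.97395255  1.00909355] [ 0.10934353  0.22607574 -0.03402039]
[ 4.2220e+01 -2.1919e+02  1.9000e-01 -6.9900e+00]
```

Emit:
{"name": "play_rows", "arguments": {"moves": [255, 1, -6, -0.5, 0, 255, 3, -18, -0.5, -0.5, 255, 6, -32, -0.5, -1, 255, 9, -46, -0.5, -1.5, 255, 12, -60, -0.5, -2, 255, 15, -74, -0.5, -2.5, 255, 18, -88, -0.5, -3, 255, 20, -100, -0.5, -3.5]}}

```text
time: 7.45
tool_pos: [441.8, -39.0, 53.5]
tcp_rot: [-3.141, 0.001, 0.113]
contact_force: [-0.5, -0.2, -2.4]
grip_width: 13.7
```

Run:
```python
from h import *
o=bot.get_obs();print(o['tool_pos'],o['tcp_rot'],o['contact_force'],o['moment'])
print(rel((458,80,53),.173))
```

```text
[441.75064536 -39.00939454  53.51515728] [-3.14125762e+00  6.35559674e-04  1.12973177e-01] [-0.47954241 -0.22288833 -2.4029461 ] [-0.16393716  0.3590878  -0.08258605]
[  29.56 -116.42    0.52   -3.44]
```

Emit:
{"name": "play_rows", "arguments": {"moves": [255, 4, -14, 0, -0.5, 255, 8, -30, 0, -1, 255, 12, -46, 0, -1.5, 255, 16, -62, 0, -2, 255, 20, -78, 0, -2.5, 255, 24, -94, 0, -3, 255, 28, -108, 0, -3.4, 255, 29.5, -117, 0, -3.4]}}

```text
time: 8.12
tool_pos: [458.0, 80.8, 53.5]
tcp_rot: [-3.141, 0.0, 0.173]
contact_force: [0.1, -0.9, -2.5]
grip_width: 13.8
```

Emit:
{"name": "play_rows", "arguments": {"moves": [255, 0, 0, 0, 0, 255, 0, 0, 0, 0]}}

```text
time: 8.28
tool_pos: [457.8, 79.6, 53.5]
tcp_rot: [-3.142, 0.001, 0.173]
contact_force: [-0.1, 0.6, -2.3]
grip_width: 13.5
```

Run:
```python
from h import *
c=cap('wrist');save(c['color'],'w6.png',1.25);o=c['obs'];print(o['time'],o['tool_pos'],o['tcp_rot'],o['contact_force'],o['moment'])
pickle.dump(c,open('w6.pkl','wb'))
c=cap('top');save(c['color'][50:250,220:480],'t6.png',3)
pickle.dump(c,open('t6.pkl','wb'))
```

```text
8.2833 [457.75987952  79.56226411  53.5332822 ] [-3.14157357e+00  6.53943890e-04  1.72703596e-01] [-0.0668928   0.60713074 -2.26892108] [-0.03626157  0.38805692  0.03748295]
```

View pics/w6.png

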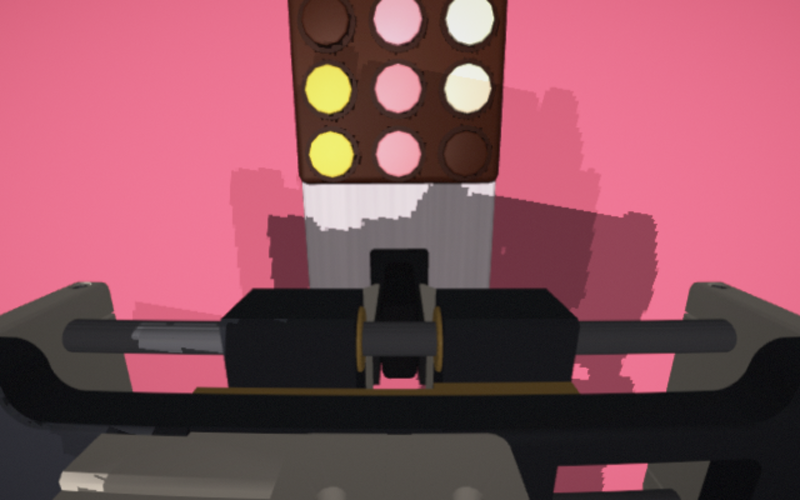

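View pics/t6.png

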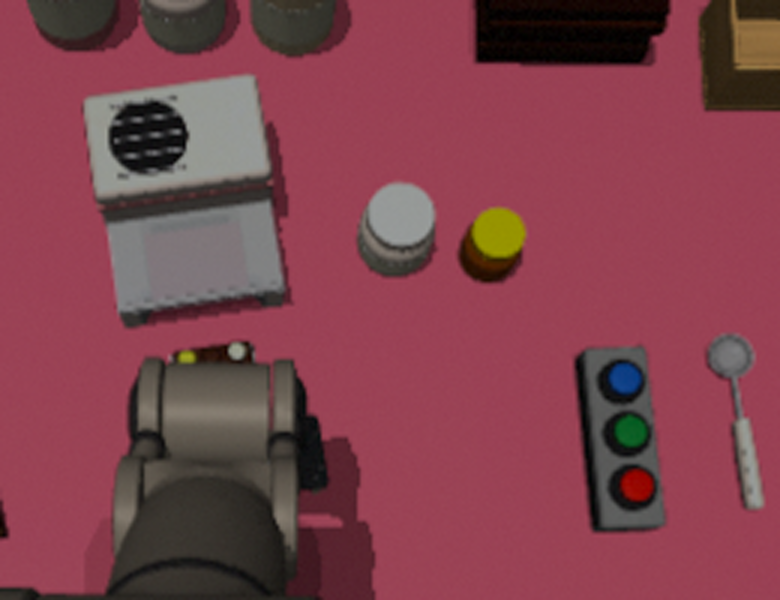

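Tray is gripped and aligned, with the nose about 40 mm in front of the mouth. Now I slide it in, watching the forces.

Emit:
{"name": "play_rows", "arguments": {"moves": [255, 6, 0, 0, 0, 255, 16, 0, 0, 0, 255, 28, 0, 0, 0, 255, 40, 0, 0, 0, 255, 52, 0, 0, 0, 255, 62, 0, 0, 0, 255, 70, 0, 0, 0, 255, 70, 0, 0, 0]}}

```text
time: 9.05
tool_pos: [529.0, 90.8, 53.8]
tcp_rot: [3.141, -0.002, 0.171]
contact_force: [0.0, 0.4, -2.6]
grip_width: 13.9
```

Run:
```python
from h import *
c=cap('wrist');save(c['color'],'w7.png',1.25);o=c['obs'];print(o['time'],o['tool_pos'],o['tcp_rot'],o['contact_force'],o['moment'])
pickle.dump(c,open('w7.pkl','wb'))
```

```text
9.05 [528.98326578  90.84807687  53.75827717] [ 3.14137631e+00 -1.89960818e-03  1.70603780e-01] [ 0.01454924  0.36896435 -2.56898463] [-0.1040158   0.28051001  0.03067272]
```

View pics/w7.png

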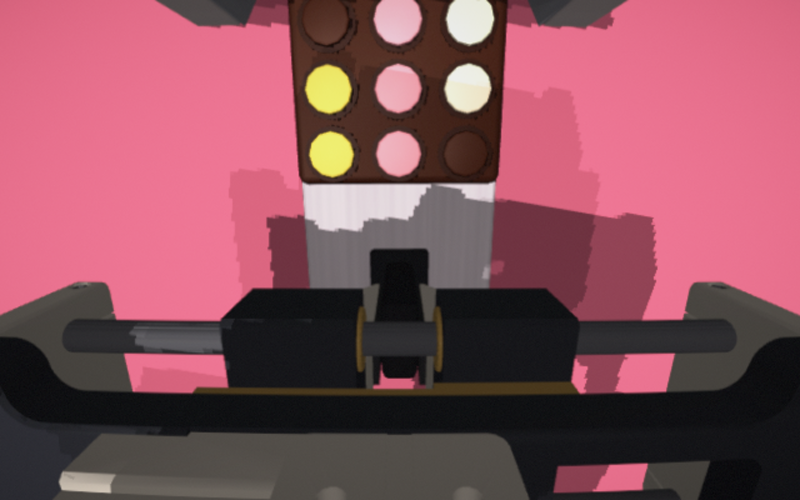

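The feet of the lane walls sit symmetrically about the tray (255 and 535 against its centre at 398). I continue.

Emit:
{"name": "play_rows", "arguments": {"moves": [255, 6, 0, 0, 0, 255, 16, 0, 0, 0, 255, 27, 0, 0, 0, 255, 38, 0, 0, 0, 255, 48, 0, 0, 0, 255, 56, 0, 0, 0, 255, 60, 0, 0, 0, 255, 60, 0, 0, 0]}}

```text
time: 9.77
tool_pos: [586.8, 101.5, 53.6]
tcp_rot: [-3.142, -0.0, 0.171]
contact_force: [0.1, -0.0, -2.0]
grip_width: 13.9
```

Emit:
{"name": "play_rows", "arguments": {"moves": [255, 2, 0, 0, 0, 255, 4, 0, 0, 0, 255, 6, 0, 0, 0, 255, 8, 0, 0, 0, 255, 9, 0, 0, 0, 255, 9, 0, 0, 0]}}

```text
time: 10.27
tool_pos: [595.3, 103.1, 53.7]
tcp_rot: [-3.142, -0.0, 0.172]
contact_force: [-0.2, 0.2, -2.5]
grip_width: 13.9
```

Emit:
{"name": "play_rows", "arguments": {"moves": [255, 1, 0, 0, 0, 255, 2, 0, 0, 0, 255, 3, 0, 0, 0, 255, 4, 0, 0, 0, 255, 5, 0, 0, 0, 255, 5, 0, 0, 0]}}

```text
time: 10.77
tool_pos: [600.3, 103.9, 53.7]
tcp_rot: [-3.142, -0.0, 0.172]
contact_force: [0.4, -0.5, -2.2]
grip_width: 13.8
```

Emit:
{"name": "play_rows", "arguments": {"moves": [255, 1, 0, 0, 0, 255, 2, 0, 0, 0, 255, 2, 0, 0, 0]}}

```text
time: 11.02
tool_pos: [601.4, 104.3, 53.6]
tcp_rot: [-3.141, 0.002, 0.171]
contact_force: [-3.5, -0.1, -0.8]
grip_width: 13.7
```

Emit:
{"name": "play_rows", "arguments": {"moves": [255, 0.5, 0, 0, 0, 255, 1, 0, 0, 0, 255, 1, 0, 0, 0, 255, 1, 0, 0, 0]}}

```text
time: 11.35
tool_pos: [601.5, 104.4, 53.6]
tcp_rot: [-3.141, 0.003, 0.172]
contact_force: [-7.5, -1.2, 1.3]
grip_width: 13.6
```

Run:
```python
from h import *
c=cap('top');save(c['color'][50:200,230:350],'t7.png',5)
o=c['obs'];print(o['tool_pos'],o['contact_force'],o['moment'])
```

```text
[601.50178438 104.4391394   53.62290225] [-7.54995206 -1.19585098  1.31195283] [-0.10232     1.19980449 -0.06531235]
```

View pics/t7.png

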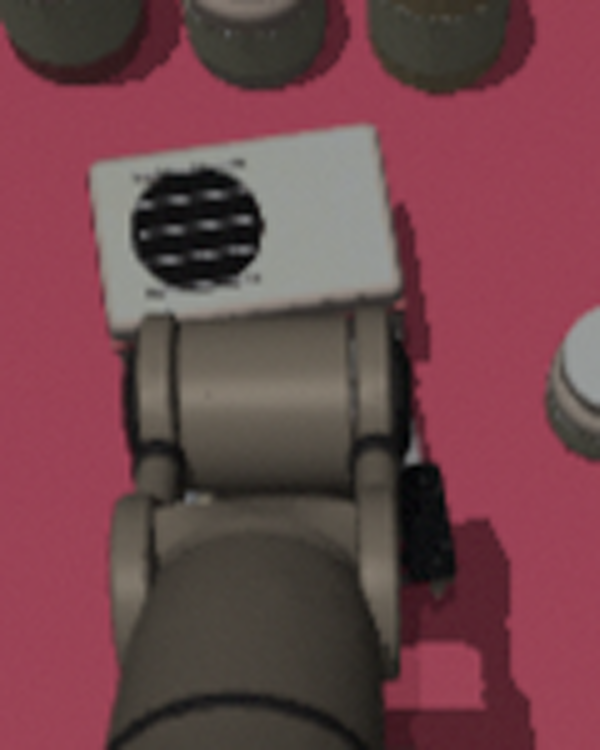

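The hard stop came at x = 601.5 with 7.5 N, where 602 was expected, so the tray is home. I release and rise.

Emit:
{"name": "play_rows", "arguments": {"moves": [170, 0, 0, 0, 0, 140, 0, 0, 0, 0, 100, 0, 0, 0, 0, 100, 0, 0, 0, 0, 100, 0, 0, 0, 0, 100, 0, 0, 0, 0]}}

```text
time: 11.9
tool_pos: [603.3, 104.4, 53.9]
tcp_rot: [3.142, -0.001, 0.171]
contact_force: [-0.4, -0.2, -0.5]
grip_width: 49.5
```

Emit:
{"name": "play_rows", "arguments": {"moves": [100, 0, 0, -10, 0, 100, 0, 0, -30, 0, 100, 0, 0, -60, 0, 100, 0, 0, -95, 0, 100, 0, 0, -130, 0, 100, 0, 0, -160, 0, 255, 0, 0, -160, 0, 255, 0, 0, -160, 0]}}

```text
time: 12.57
tool_pos: [603.9, 104.5, 216.7]
tcp_rot: [3.141, -0.005, 0.172]
contact_force: [-1.1, -0.1, -0.5]
grip_width: 46.9
```

Run:
```python
from h import *
c=cap('wrist');save(c['color'],'w8.png',1.25);o=c['obs'];print(o['time'],o['tool_pos'],o['tcp_rot'],o['contact_force'])
pickle.dump(c,open('w8.pkl','wb'))
c=cap('scene');save(c['color'][220:380,210:390],'s8.png',4)
```

```text
12.5667 [603.91802856 104.48540482 216.65767812] [ 3.14097377 -0.00541557  0.17157872] [-1.08262328 -0.11302387 -0.48820416]
```

View pics/w8.png

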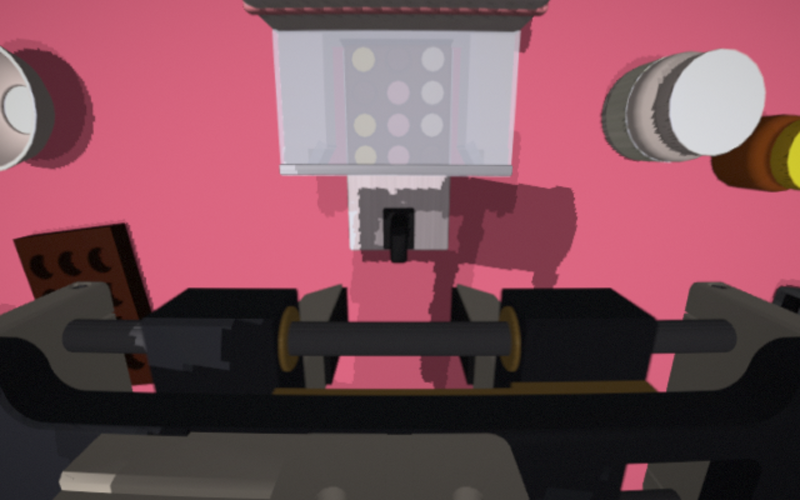

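View pics/s8.png

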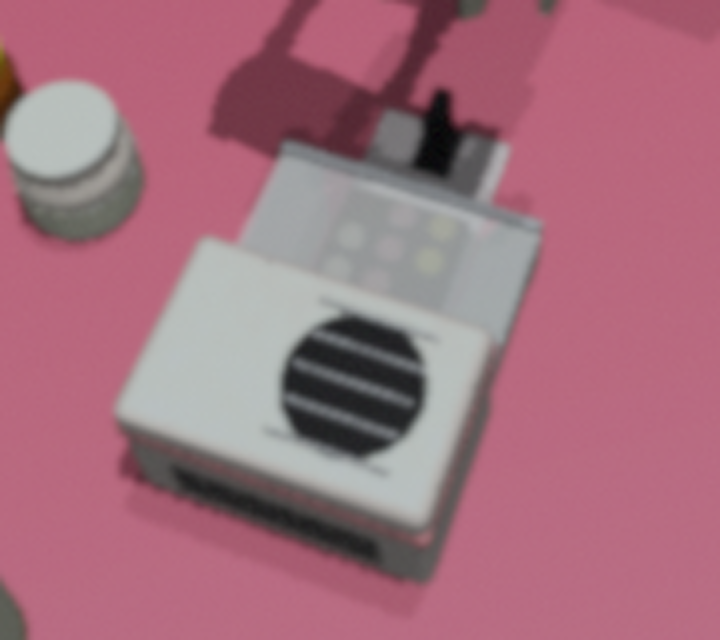

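Run:
```python
from h import *
np.set_printoptions(precision=1,suppress=True)
c=pickle.load(open('w8.pkl','rb'))
B=lambda u,z:back(c,np.array(u)/1.25,z)
l,r=B((349,249.5),6),B((447.5,249),6);m=(B((280,175),46)+B((513,175.5),46))/2;d=np.array([np.cos(.173),np.sin(.173),0])
print((l+r)/2,m,d@(m-(l+r)/2), np.arctan2((r-l)[0],-(r-l)[1]))
g=(569.6,-339.2)
print(rel((569.6,-339.2,140),.06), rel((540,-100,216),.06))
```

```text
[581.2  99.7   6. ] [653.5 113.7  46. ] 73.58630155042249 0.17760963662852478
[-108.1  431.5   73.2    6.4] [-96.4 190.7  -2.8   6.4]
```

Rear edge is 73.6 mm ahead of the mouth (75 expected within error), so the tray is home. On to the keys with the jaws shut.

Emit:
{"name": "play_rows", "arguments": {"moves": [255, -10, 40, 0, 1, 255, -20, 80, 0, 2, 255, -30, 118, 0, 3, 255, -40, 156, 0, 4, 255, -50, 194, 0, 5, 255, -60, 232, 0, 6, 255, -70, 270, 0, 6.4, 255, -80, 308, 0, 6.4]}}

```text
time: 13.33
tool_pos: [575.5, -214.2, 211.8]
tcp_rot: [-3.14, 0.003, 0.059]
contact_force: [1.6, 0.4, -0.9]
grip_width: 0.1
```

Run:
```python
from h import *
o=bot.get_obs();print(o['time'],o['tool_pos'],rel((530,-339.2,190),.06))
```

```text
13.3333 [ 575.52254729 -214.22753839  211.83469847] [-5.2860e+01  1.2205e+02  2.1830e+01 -3.0000e-02]
```

Emit:
{"name": "play_rows", "arguments": {"moves": [255, -20, 40, 5, 0, 255, -40, 80, 10, 0, 255, -53, 110, 15, 0, 255, -53, 122, 15, 0, 255, -53, 122, 15, 0, 255, -53, 122, 15, 0]}}

```text
time: 13.83
tool_pos: [530.7, -337.5, 197.2]
tcp_rot: [-3.139, 0.002, 0.058]
contact_force: [0.3, 0.1, -0.3]
grip_width: 0.3
```

Run:
```python
from h import *
c=cap('wrist');save(c['color'],'w9.png',1.25);o=c['obs'];print(o['time'],o['tool_pos'],o['tcp_rot'],o['contact_force'])
pickle.dump(c,open('w9.pkl','wb'))
```

```text
13.8333 [ 530.69550444 -337.50047496  197.15543924] [-3.13907391e+00  1.69750505e-03  5.83765600e-02] [ 0.30699583  0.06204911 -0.25051662]
```

View pics/w9.png

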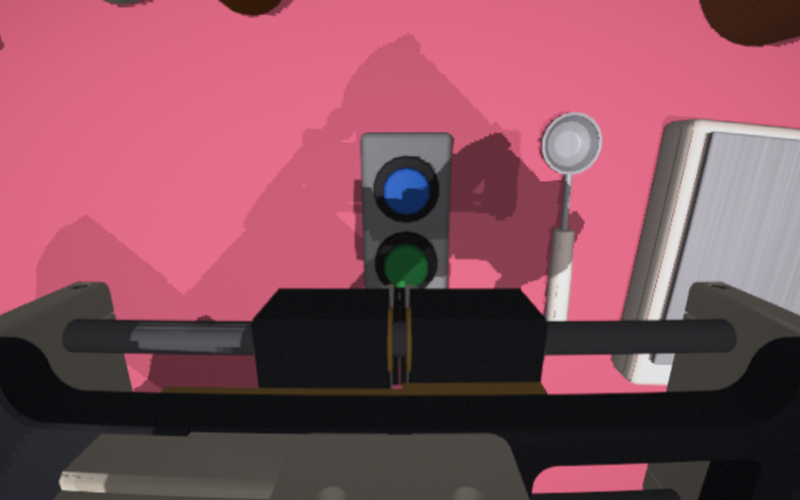

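Run:
```python
from h import *
np.set_printoptions(precision=1,suppress=True)
c=pickle.load(open('w9.pkl','rb'))
b=back(c,np.array((406.5,190.5))/1.25,67);g=back(c,np.array((405.5,265))/1.25,67);print(b,g)
print(rel((b[0],b[1],100),.058))
```

```text
[ 572.1 -341.4   67. ] [ 516.1 -344.3   67. ]
[40.6  7.3 97.6  0.1]
```

Emit:
{"name": "play_rows", "arguments": {"moves": [255, 25, 4, 20, 0, 255, 39.5, 6, 50, 0, 255, 39.5, 6, 75, 0, 255, 39.5, 6, 90, 0, 255, 39.5, 6, 98, 0, 255, 39.5, 6, 98, 0, 255, 39.5, 6, 98, 0]}}

```text
time: 14.47
tool_pos: [571.6, -340.3, 101.2]
tcp_rot: [3.142, -0.0, 0.061]
contact_force: [-0.1, -0.8, 1.1]
grip_width: 0.6
```

Run:
```python
from h import *
o=bot.get_obs();print(o['time'],o['tool_pos'],o['contact_force'],rel((571,-340.5,83),.058))
```

```text
14.4667 [ 571.60694695 -340.29771538  101.24819862] [-0.09896131 -0.76174589  1.10780445] [-0.62  0.16 18.25  0.19]
```

Emit:
{"name": "play_rows", "arguments": {"moves": [255, 0, 0, 6, 0, 255, 0, 0, 11, 0, 255, 0, 0, 14, 0, 255, 0, 0, 16, 0, 255, 0, 0, 17, 0, 255, 0, 0, 18, 0, 255, 0, 0, 18, 0]}}

```text
time: 15.05
tool_pos: [571.3, -341.5, 83.4]
tcp_rot: [3.141, -0.001, 0.06]
contact_force: [1.1, 0.9, 4.5]
grip_width: 0.7
```

Emit:
{"name": "play_rows", "arguments": {"moves": [255, 0, 0, 0.7, 0, 255, 0, 0, 1.4, 0, 255, 0, 0, 2, 0, 255, 0, 0, 2, 0]}}

```text
time: 15.38
tool_pos: [571.4, -341.5, 83.1]
tcp_rot: [3.14, -0.002, 0.06]
contact_force: [-3.6, 3.3, 14.3]
grip_width: 0.3
```

Blue key bottomed (14 N, no further travel). I raise fully, then go to green.

Emit:
{"name": "play_rows", "arguments": {"moves": [255, 0, 0, 0, 0, 255, 0, 0, -6, 0, 255, 0, 0, -20, 0, 255, 0, 0, -32, 0, 255, 0, 0, -32, 0]}}

```text
time: 15.8
tool_pos: [571.8, -342.2, 115.4]
tcp_rot: [3.139, -0.003, 0.06]
contact_force: [0.3, 0.1, 0.6]
grip_width: 0.4
```

Emit:
{"name": "play_rows", "arguments": {"moves": [255, -15, 0, 0, 0, 255, -35, 0, 0, 0, 255, -50, 0, 0, 0, 255, -57.5, 0, 0, 0, 255, -57.5, 0, 0, 0, 255, -57.5, 0, 0, 0]}}

```text
time: 16.3
tool_pos: [513.7, -345.0, 112.7]
tcp_rot: [3.142, -0.0, 0.059]
contact_force: [-0.5, 0.4, -0.7]
grip_width: 0.7
```

Run:
```python
from h import *
c=cap('wrist');save(c['color'],'w10.png',1.25);o=c['obs'];print(o['time'],o['tool_pos'],o['contact_force'])
c=cap('scene');save(c['color'][120:220,150:300],'s10.png',5)
```

```text
16.3 [ 513.73127473 -344.98568141  112.66420088] [-0.49599125  0.399776   -0.66943911]
```

View pics/s10.png

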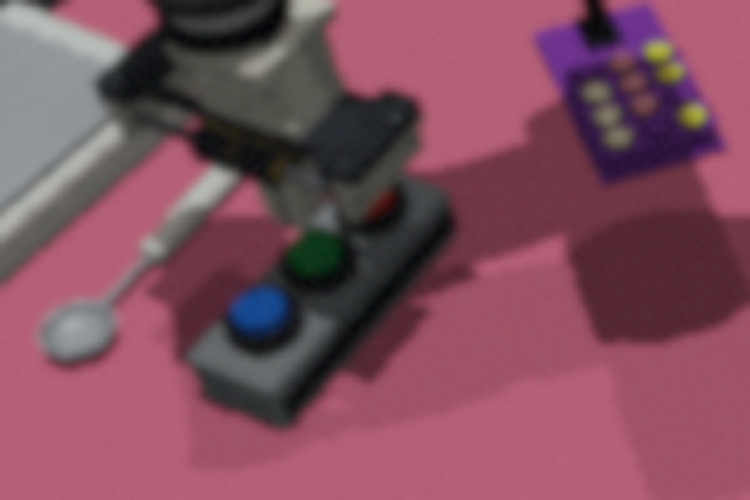

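View pics/w10.png

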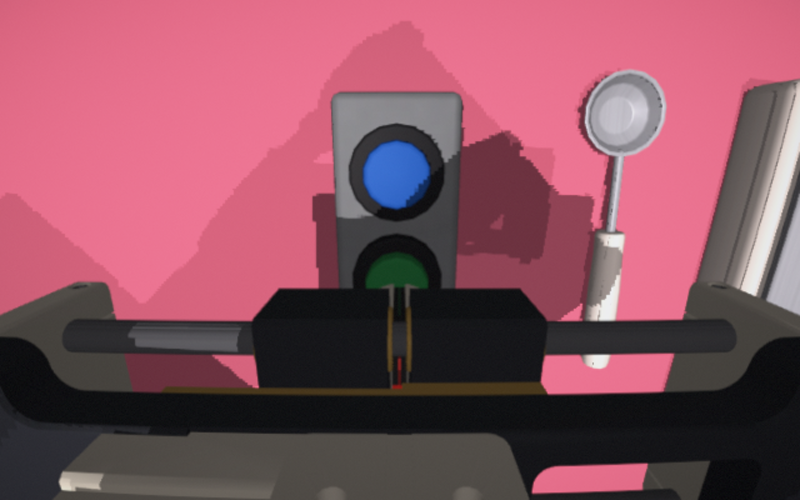

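Emit:
{"name": "play_rows", "arguments": {"moves": [255, 0.8, -1, 8, 0, 255, 0.8, -1, 16, 0, 255, 0.8, -1, 22, 0, 255, 0.8, -1, 25, 0, 255, 0.8, -1, 27, 0, 255, 0.8, -1, 29, 0, 255, 0.8, -1, 30, 0, 255, 0.8, -1, 30, 0]}}

```text
time: 17.07
tool_pos: [514.2, -343.2, 83.3]
tcp_rot: [-3.141, 0.0, 0.06]
contact_force: [-1.7, 3.8, 5.0]
grip_width: 0.5
```

Emit:
{"name": "play_rows", "arguments": {"moves": [255, 0, 0, 0.7, 0, 255, 0, 0, 1.4, 0, 255, 0, 0, 2, 0, 255, 0, 0, 2, 0]}}

```text
time: 17.4
tool_pos: [514.3, -343.2, 83.1]
tcp_rot: [-3.142, -0.001, 0.06]
contact_force: [-4.1, 5.7, 16.3]
grip_width: 0.1
```

Green bottomed too (16 N, same height as blue). I raise and look.

Emit:
{"name": "play_rows", "arguments": {"moves": [255, 0, 0, 0, 0, 255, 0, 0, -6, 0, 255, 0, 0, -25, 0, 255, 0, 0, -60, 0, 255, 0, 0, -100, 0, 255, 0, 0, -130, 0, 255, 0, 0, -130, 0]}}

```text
time: 17.98
tool_pos: [516.6, -345.9, 218.2]
tcp_rot: [3.132, -0.009, 0.06]
contact_force: [0.9, -0.6, 0.9]
grip_width: 0.0
```

Emit:
{"name": "play_rows", "arguments": {"moves": [255, -20, -30, 0, 0, 255, -50, -65, 0, 0, 255, -70, -100, 0, 0, 255, -70, -120, 0, 0, 255, -70, -120, 0, 0, 255, -70, -120, 0, 0, 255, -70, -120, 0, 0]}}

```text
time: 18.57
tool_pos: [437.8, -228.9, 210.8]
tcp_rot: [3.14, -0.001, 0.06]
contact_force: [0.5, -0.0, -0.4]
grip_width: 0.4
```

Run:
```python
from h import *
o=bot.get_obs();print(o['time'],o['tool_pos'],o['contact_force'])
c=cap('top');save(c['color'],'t11.png',1.25)
c=cap('scene');save(c['color'],'s11.png',1.25)
```

```text
18.5667 [ 437.78320672 -228.89957602  210.79966696] [ 0.48247718 -0.02575801 -0.35682564]
```

View pics/t11.png

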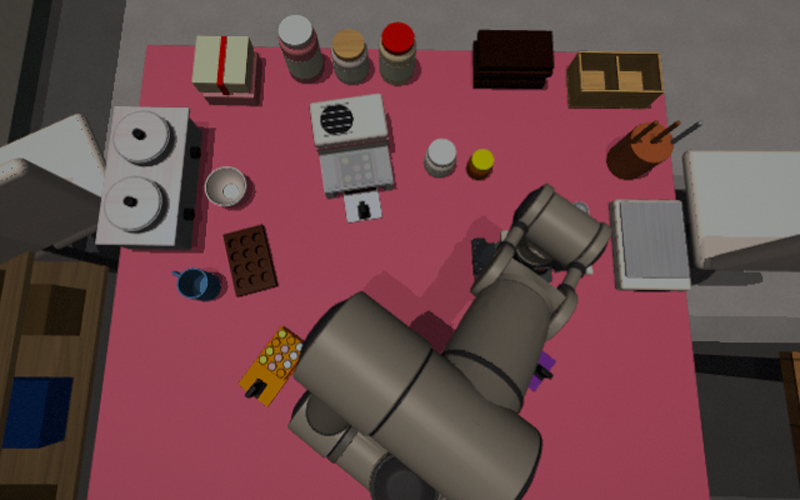

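View pics/s11.png

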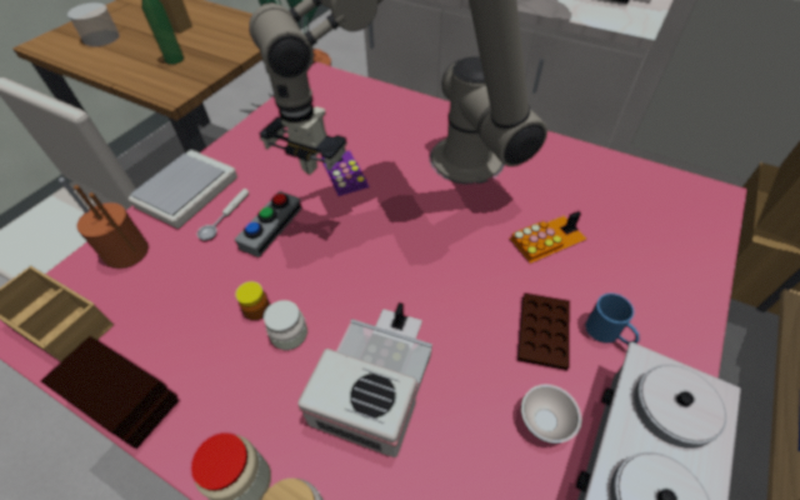

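Both pictures show the tray in the chiller at (357,180) top, the bystanders where they were, all three keys up, and the arm clear.

```bash
python3 -c "
from h import *
print(bot.close_job())"
```

```text
the job is handed in; nothing more can be done
None
```

I slid the aluminium tray into the chiller up to the back stop, then pressed the blue key and after it the green key, each once. The job was handed in after about 18.7 s; it reports no verdict.

- **Tray:** I gripped it by the black grip and slid it along the table into the lane. It stopped hard with about 7.5 N at x = 601.5, where about 602 was expected. After release, the wrist picture put its rear edge 73.6 mm in front of the mouth, against 75 nominal. That is within my measuring error, and on the "fully in" side.
- **Keys:** Both keys bottomed at the same tool height, blue with 14 N and green with 16 N. I raised the tool fully between them. I saw blue spring back before pressing green. The red key was not touched.
- **Last pictures:** The tray was still in the lane, all three keys were up, and the arm was clear of everything. The bystanders that could be seen were where they started; in the top view the arm hid the control box and parts of the spoon and the purple tray.
- **Disagreements:** The cameras disagreed by 2–8 mm on the mouth, tray and key positions. I used mainly the wrist camera's readings up close.

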